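# Turn a tray of culture dishes upside down in the tray turner

## Robot

A 7-joint arm with a two-finger parallel gripper is mounted at the origin on a cart in front of the work surface, level with it; the furniture and walls round the work are solid. World frame = base frame: x ahead of the robot, y to its left, z up, the work surface at z = 0. Lengths are in m, angles in rad, forces in N, time in s.
With the tool pointing down it reaches from about 0.4 to 0.875 m from the base axis. Payload 6.5 kg.
Tool frame: the origin (TCP) lies at the very end of the fingers, on their centre line; the grasp point (between the pads) lies 19 mm behind it; z points along the fingers, y is the line along which they close (so a half turn about z gives the same grasp; the last joint's range is limited). The gripper opens to 88 mm and grips with 3 to 60 N. Pads are 18 mm wide; open, the fingers measure 123 mm over their backs; the gripper's body (75 mm by 187 mm) begins 45 mm behind the grasp point.
Start: joints at [1.207, 0.536, -0.004, 1.538, 0.003, 1.067, -0.071], TCP at [0.191, -0.621, 0.239] pointing down, gripper open.
Joint ranges: [-2.7, 2.7], [-0.37, 2.16], [-1.27, 1.26], [0.24, 2.4], [-1.31, 4.45], [0.19, 1.91], [-2.76, 2.76]. Speed limits (rad/s): [2.39, 2.39, 3.14, 3.14, 3.14, 3.14, 3.14].

## Interface

Orientations are given as a rotation vector (axis times angle).
In Python, from bench import bot gives the robot as it stands. The module is installed in compiled form; this text tells all that it offers.
- The arm moves only by the tool move_arm, never from a script. Its argument "plan" is text: rows parted by semicolons, each of 6 numbers parted by spaces: the shift along the tool's x, y, z in mm, then the turn, a rotation vector about the tool's x, y, z in degrees. In form: x y z rx ry rz; .... A call has exactly 5 rows; each row is the pose to reach, as a shift and turn from the pose commanded when the call began, along the tool's axes at that moment; what a row does not reach only later rows make up. A row lasts 1/10 s, in which the tool goes at most 50 mm and 8.59 degrees, less where a joint would pass 70% of its speed; a pose out of reach is approached as far as the arm can. A call with a gripper value outside its range is refused whole. "claw" is the opening, from 0 (shut) to 1 (fully open), set as the call begins (left out, the last holds). The fingers move at their own pace and stop on an object; "newtons" is the grip in N (left out, the last holds). Time passes only in rows, so rows that repeat a pose let the fingers close, or fill a call up. It gives the time, the measured TCP pose, the force, the opening and the grip force at its end, in the units of the state.
- bot.get_obs(): the state, without advancing time (a new reading comes with each control period).
- bot.capture(name): name is "side" or "top" or "wrist"; returns a dict with "image" (400x640x3 uint8, blue, green, red), "mtx" (3x3 intrinsics, pixels), "rvec" (rotation vector, rad) and "tvec" (3), from world to camera coordinates, as OpenCV has them. Camera axes: x right, y down, z forward; pixel columns grow to the right and rows downward; lengths in m; the calibration is good to about 2 mm. The wrist camera is an equidistant fisheye: a pixel r from the principal point sees the ray r / f radians off the axis. A picture is of the moment at which its call begins. There is no depth.
- bot.finish_job(): hands the job in; it is judged then, once.
The state is a dict: "t": time; "q": joint angles; "qvel": joint speeds; "joint_torque": joint torques, N m; "ee_pos": TCP position; "tool_rot": TCP orientation; "ft_force": force on the tool from outside, world axes, zero at the start; "ft_torque": the same for the moment, N m; "finger_gap": finger opening in m; "finger_force": force on a finger pad.
Only numpy, scipy, OpenCV 4.12 (cv2) and the standard library are available. Lean on these libraries where they do the work, as an engineer would, in place of code of your own. Each camera call takes 0.05 s, during which the arm holds its last target. There are 200 camera calls.

## Task

The two closed dishes in the tray turner have to lie lid-down for the incubator, all in one go: slide the empty tray, open side down as it lies on the bench, fully home into the turner's guides on top of the loaded tray so that it caps it, then turn the crank half a turn over the top to its stop so both trays turn over together. Then draw out the tray that is now uppermost and set it down as it is, open side down and flat on the bench beside the turner, leaving both dishes lid-down in the tray that stays home in the turner; do not disturb the beaker, timer or bottle.

Things in the scene. Friction and masses are not known exactly. Their poses are not given: they have to be found in the camera images.
- turner: Tray turner, grey foot and aluminium rotor, fixed. Origin on the bench below the rotor's middle; z up, y along the turning axis: +y to bearing and crank, -y to the open mouth. Foot plate 130 (x) x 200 (y) x 10 mm, y -65 to +135; bearing block y +86 to +126, 113 mm high. Rotor: axis 85 mm above the bench, rails 110 mm over the outside, y -58 to +70, back plate at y +72; swings within 65 mm of the axis.
- rotor_axis (a point): Middle of the rotor on its axis, 85 mm above the turner's origin; frame as turner's at rotor = 0, turns with the rotor. A tray is home when its origin has y 0 here (it may go to +2 mm, where its end meets the back plate). The lower tray rests with its origin 29.5 mm and its rim 1.5 mm below the axis; the tray capping it lies rim on rim, its origin 26.5 mm above the axis.
- mouth (a point): Mouth of the rotor on its axis, rotor y -40 mm, where the straight guides begin: one slot in each rail, 11 mm high (5.5 mm above to 5.5 below the axis), taking the 4 mm flanges of both trays, one on the other, with 3 mm to spare. Slot roots 96 mm apart in x, lips 81 mm. From y -40 to -58 the slots flare by about 5 mm at the sides, above and below. Frame as rotor_axis.
- rotor (a joint): Rotor angle, rad: 0 at the start, 3.14 at half a turn; stops at both. Grows as the crank handle goes from the turner's -x side up over the top to its +x side. The bearing is stiff (0.25 N m, about 4 N at the handle): the rotor stays where it is left.
- crank_handle (a point): Middle of the crank's black handle: cylinder 17 mm in diameter, 60 mm long, parallel to the axis, free to spin on its pin, 70 mm from the axis. In the turner's frame it is at (-70 cos a, 173, 85 + 70 sin a) mm at rotor angle a. The crank arm is at y 131 to 139; nothing stands above or beside the handle.
- tray_full: Steel tray with the dishes, in the lower half of the slots, open side up. Origin at the centre of its underside, z to its open side, y along it; 28 mm high. Pan 70 (x) x 128 (y) mm outside, 66 x 124 mm inside, 16 mm deep, inner floor at z 12; two skids below. Side flanges z 24 to 28, 92 mm over both, y -62 to +70, run in the slots. 140 g. In the turner its y agrees with the turner's y.
- grip_full (a point): Grip of tray_full: an upright steel blade at the tray's -y end, 10 mm thick (x), z 2.5 to 24.5, y -70 to -120 mm, with a bead 15 mm across at its end (y -119). This point is its middle, tray (0, -98, 13.5) mm; pinch across x. The two trays' blades lie one above the other in the turner, 7 mm apart. Frame as the tray's.
- tray_empty: Empty steel tray, as tray_full and with the same frame, flanges and height, but its pan is roomier: 78 (x) x 140 mm outside, 74 x 136 mm inside. At the start it lies upside down on the bench to the right of the turner (z down, rim on the bench, origin 28 mm up), its grip end roughly to the robot's right. It goes over tray_full upside down, +y end first.
- grip_empty (a point): Grip of tray_empty, blade as on tray_full, at tray (0, -98, 13.5) mm; at the start the blade stands 3.5 to 25.5 mm above the bench. Frame as the tray's.
- dish_a: Closed clear round dish, 60 mm diameter, 15 mm high, with a white pad in its base; the lid is the wider part. Origin at the centre of its base, z toward the lid. At the start lid up in tray_full, in its +y half. 30 g.
- dish_b: The same dish, in the -y half of tray_full.
- beaker: White beaker, 65 mm diameter, 80 mm high, origin at its underside; bystander, leave alone.
- timer: Bench timer, 60 x 66 x 18 mm, origin at its underside; bystander, leave alone.
- bottle: Reagent bottle, 61 x 61 x 186 mm, origin at its underside; bystander, leave alone.
Things that resemble listed ones, but are neither listed nor needed, are in the scene too. What is shaped like the dish_b but yellow is not meant.

How it is judged:
By the outcome, as a careful person would: the job done as asked, in the order asked, and still so for the second after the job is handed in, with the robot touching nothing.
It also fails if it takes over 72 s, if anything falls off the work surface, if the arm or the gripper's body presses on something with over 40 N, if the wrist force passes 120 N, or if a joint passes its speed limit or range.

## Working session

There is one attempt and no reset: what is moved stays moved. The work goes in short steps, Python scripts to look and compute and a tool call to move; the robot and the scene stay as the last step left them, time stands still between calls to the robot, and variables do not carry over. Pictures are saved under pics/ and viewed, at most 11 in all, crops included, and the job is handed in when it is done.

Besides the shell and the picture viewer there is one more tool, called after "Call:" as a command line: name --argument value ..., lists and objects as JSON in quotes. move_arm: Moves the arm, as the interface text tells. Its arguments: {"type":"object","properties":{"plan":{"type":"string"},"claw":{"type":"number"},"newtons":{"type":"number"}},"required":["plan"]}

```bash
mkdir -p pics
python3 - <<'E'
from bench import bot
import cv2
for n in("top","side"):
    c=bot.capture(n); cv2.imwrite(f"pics/{n}0.png",c["image"])
    import numpy as np
    R=cv2.Rodrigues(c["rvec"])[0]; print(n,c["mtx"].tolist(),(-R.T@c["tvec"].reshape(3)).round(3),R.round(2).tolist())
o=bot.get_obs();print({k:np.round(v,3).tolist() for k,v in o.items()})
E
```

```text
top [[461.6423429590632, 0.0, 321.0895352959723], [0.0, 461.6423429590632, 196.93174525268915], [0.0, 0.0, 1.0]] [ 0.439 -0.033  1.253] [[-0.0, -1.0, -0.02], [-0.99, 0.01, -0.13], [0.13, 0.02, -0.99]]
side [[427.8740430836602, 0.0, 318.0743280030759], [0.0, 427.8740430836602, 198.60093701321404], [0.0, 0.0, 1.0]] [0.229 0.787 0.763] [[-0.9, -0.43, -0.02], [-0.24, 0.55, -0.8], [0.35, -0.72, -0.6]]
{'t': 0.1, 'q': [1.207, 0.537, -0.004, 1.539, 0.003, 1.067, -0.071], 'qvel': [0.0, -0.002, 0.0, -0.003, -0.001, -0.001, -0.001], 'joint_torque': [0.002, -57.209, 0.993, -25.223, -0.056, 0.013, 0.0], 'ee_pos': [0.191, -0.621, 0.238], 'tool_rot': [-3.105, -0.466, 0.001], 'ft_force': [-1.091, 0.071, 1.015], 'ft_torque': [0.018, 0.004, 0.019], 'finger_force': 0.0, 'finger_gap': 0.088}
```

View pics/top0.png

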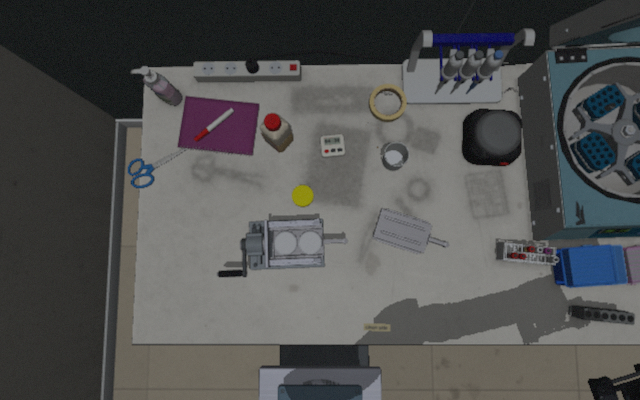

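View pics/side0.png

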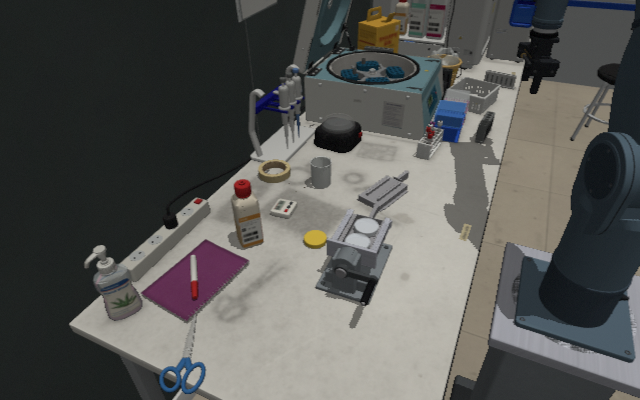

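The top view shows the turner at about (290,243) with its crank handle at (231,273), and the empty tray at (405,230) with its grip to the right at (437,242). The yellow dish at (302,195) is a decoy. I'll enlarge the turner and tray.

```bash
cat > h.py <<'E'
import numpy as np,cv2
from scipy.spatial.transform import Rotation as Ro
from bench import bot
def cap(n):
    c=bot.capture(n); c["R"]=cv2.Rodrigues(c["rvec"])[0]; c["C"]=-c["R"].T@c["tvec"].reshape(3); return c
def ray(c,p): 
    d=c["R"].T@np.linalg.inv(c["mtx"])@np.array([*p,1.]); return d
def plane(c,p,z):
    d=ray(c,p); return c["C"]+d*(z-c["C"][2])/d[2]
def proj(c,P): return cv2.projectPoints(np.float64(P).reshape(-1,3),c["rvec"],c["tvec"],c["mtx"],None)[0].reshape(-1,2)
def tool(): 
    o=bot.get_obs(); return np.array(o["ee_pos"]),Ro.from_rotvec(o["tool_rot"]),o
E
python3 - <<'E'
from h import *
i=cv2.imread("pics/top0.png"); 
k=cv2.resize(i[180:290,215:375],None,fx=5,fy=5,interpolation=cv2.INTER_CUBIC); cv2.imwrite("pics/turn.png",k)
k=cv2.resize(i[195:265,360:460],None,fx=8,fy=8,interpolation=cv2.INTER_CUBIC); cv2.imwrite("pics/tray.png",k)
E
```

```text
(no output)
```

View pics/turn.png

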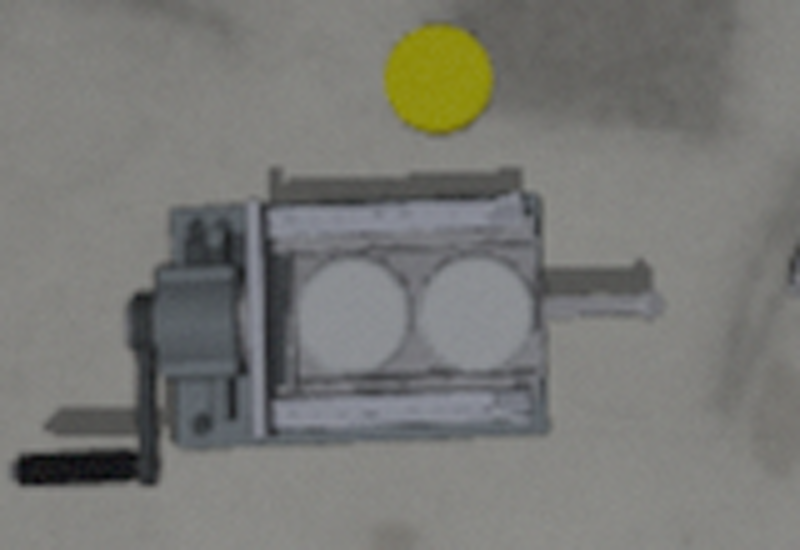

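View pics/tray.png

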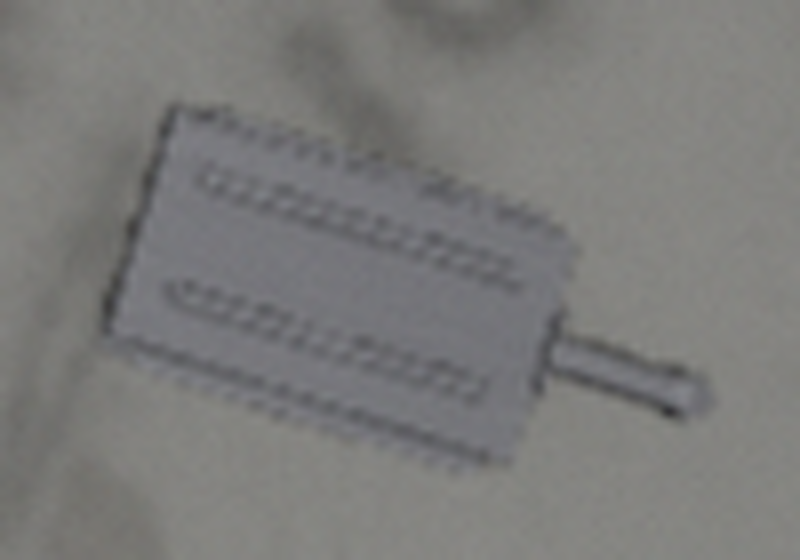

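The turner crop shows two clear dishes with white pads, at crop (353,312) and (477,312). The loaded tray's blade ends at (655,303) and the black handle runs (15,470)–(140,467). The tray crop shows an upside-down tray with its blade from (555,353) to a bead at (697,392). Next I'll convert these to positions.

Run:
```python
from h import *
c=cap("top")
T=lambda u,v:((u+.5)/5-.5+215,(v+.5)/5-.5+180)
E_=lambda u,v:((u+.5)/8-.5+360,(v+.5)/8-.5+195)
def pr(n,uv,z): 
    p=plane(c,uv,z); print(n,(p*1000).round(1)); return p
for n,u,v,z in [("footRN",548,433,.01),("footRF",543,195,.01),("footLN",172,447,.01),("footLF",170,205,.01),("hA",15,470,.085),("hB",140,467,.085),("bead",655,303,.08),("bladeroot",548,303,.08),("dishA",353,312,.07),("dishB",477,312,.07),("backN",259,435,.085),("backF",257,205,.085)]: pr(n,T(u,v),z)
b=pr("bead",E_(695,393),.0255);r=pr("root",E_(555,355),.0255)
for n,u,v,z in [("s1a",195,178,.028),("s1b",520,285,.028),("s2a",170,292,.028),("s2b",482,392,.028),("c1",175,105,.012),("c2",105,330,.012),("c3",505,462,.012),("c4",575,240,.012)]: pr(n,E_(u,v),z)
```

```text
footRN [412.5 -14.4  10. ]
footRF [539.6 -12.4  10. ]
footLN [405.9 186.4  10. ]
footLF [535.3 189.6  10. ]
hA [396.7 252.1  85. ]
hB [398.  189.1  85. ]
bead [478.8 -69.9  80. ]
bladeroot [479.1 -15.8  80. ]
dishA [475.3  84.1  70. ]
dishB [475.   20.6  70. ]
backN [413.6 129.5  85. ]
backF [529.2 131.8  85. ]
bead [ 470.3 -336.6   25.5]
root [ 483.  -291.2   25.5]
s1a [ 541.9 -173.8   28. ]
s1b [ 505.9 -280.    28. ]
s2a [ 504.2 -164.8   28. ]
s2b [ 470.9 -266.4   28. ]
c1 [ 568.  -169.5   12. ]
c2 [ 492.5 -144.6   12. ]
c3 [ 448.1 -276.3   12. ]
c4 [ 521.8 -302.    12. ]
```

```bash
cat >> h.py <<'E'
def D(yaw,pitch=0): # tool down, tool x at world yaw (deg)
    return Ro.from_euler('z',yaw,degrees=True)*Ro.from_matrix(np.diag([1,-1,-1.]))
def goto(P,yaw,start=None):
    """print total shift (mm) and turn (deg) in the tool axes from start (or measured) pose"""
    p,R,o=tool()
    if start is not None: p,R=np.array(start[0])/1000,D(start[1])
    s=R.inv().apply(np.array(P)/1000-p)*1000; r=(R.inv()*D(yaw)).as_rotvec(degrees=True)
    print("shift",s.round(1),"turn",r.round(2)); return s,r
def st():
    p,R,o=tool(); x=R.as_matrix(); print("t",round(o["t"],2),"p",(p*1000).round(1),"yaw",np.degrees(np.arctan2(x[1,0],x[0,0])).round(2),"z",x[:,2].round(4),"F",np.round(o["ft_force"],1),"M",np.round(o["ft_torque"],2),"gap",round(o["finger_gap"]*1000,1),round(o["finger_force"],1),"q7",round(o["q"][6],2))
E
python3 - <<'E'
from h import *
st(); goto((478,-310,120),71.4)
E
```

```text
t 0.15 p [ 190.5 -621.   238. ] yaw 17.07 z [-5.0e-04  1.3e-03 -1.0e+00] F [ 0.1  0.3 -0.9] M [-0.01 -0.03  0.06] gap 87.8 0.0 q7 -0.07
shift [ 366.1 -212.7  118.3] turn [-8.000e-02 -3.000e-02 -5.433e+01]
```

Call:
move_arm --plan "36 -21 12 0 0 -6; 73 -42 24 0 0 -12; 110 -64 36 0 0 -18; 147 -85 47 0 0 -24; 183 -106 59 0 0 -30" --claw 1

```text
t: 0.65
ee_pos: [0.3355, -0.4649, 0.1793]
tool_rot: [2.878, 1.261, 0.0]
ft_force: [0.7, -0.1, -0.5]
finger_gap: 0.0882
finger_force: 0.0
```

Run:
```python
from h import *
st(); goto((478,-310,120),71.4)
```

```text
t 0.65 p [ 335.5 -464.9  179.3] yaw 47.31 z [ 1.e-04 -0.e+00 -1.e+00] F [ 0.7 -0.1 -0.5] M [-0.04 -0.08 -0.  ] gap 88.2 0.0 q7 0.03
shift [210.4  -0.3  59.3] turn [ 1.000e-02 -0.000e+00 -2.409e+01]
```

Call:
move_arm --plan "50 0 15 0 0 -6; 100 0 30 0 0 -12; 150 0 45 0 0 -18; 195 0 55 0 0 -24; 210 0 59 0 0 -24"

```text
t: 1.15
ee_pos: [0.4808, -0.3068, 0.1196]
tool_rot: [-2.546, -1.836, -0.004]
ft_force: [0.1, 1.3, -0.0]
finger_gap: 0.088
finger_force: 0.0
```

Run:
```python
from h import *
c=cap("wrist"); st(); cv2.imwrite("pics/w1.png",c["image"]); print(c["mtx"].round(1).tolist(),c["C"].round(4),c["R"].round(3).tolist())
```

```text
t 1.2 p [ 481.6 -305.8  119.4] yaw 71.56 z [ 0.0012  0.0043 -1.    ] F [1.  2.  0.6] M [ 0.13 -0.15 -0.01] gap 87.5 0.0 q7 -0.02
[[309.7, 0.0, 323.1], [0.0, 309.7, 193.2], [0.0, 0.0, 1.0]] [ 0.5056 -0.2333  0.2648] [[0.949, -0.314, 0.001], [-0.3, -0.906, 0.299], [-0.093, -0.284, -0.954]]
```

View pics/w1.png

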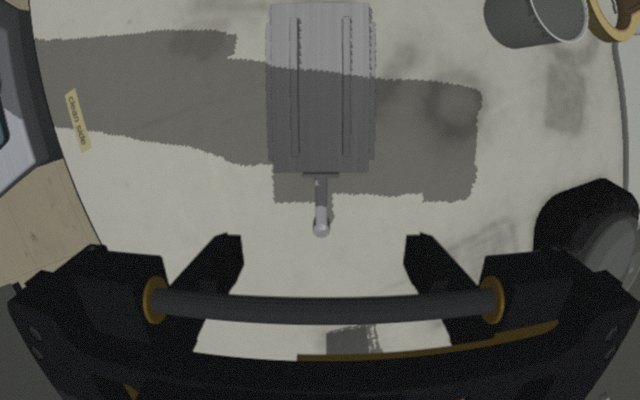

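The wrist view shows the empty tray's blade from (319,178) to its bead at (321,229). The skids run at x 295 and 347, and the jaws are centred near x 324.

```bash
cat >> h.py <<'E'
def wray(c,p):
    k=c["mtx"]; d=np.array([(p[0]-k[0,2]),(p[1]-k[1,2])])/k[0,0]; t=np.hypot(*d)
    return c["R"].T@np.array([*(d/t*np.sin(t)),np.cos(t)])
def wplane(c,p,z):
    d=wray(c,p); return c["C"]+d*(z-c["C"][2])/d[2]
E
python3 - <<'E'
from h import *
c=cap("wrist"); st()
for n,p,z in [("bead",(321,229),.0255),("root",(320,178),.0255),("s1t",(295,18),.028),("s1b",(295,156),.028),("s2t",(348,18),.028),("s2b",(347,156),.028),("cl",(270,172),.004),("cr",(373,172),.004)]: print(n,(wplane(c,p,z)*1000).round(1))
goto((478,-310,60),71.4)
E
```

```text
t 1.25 p [ 479.6 -308.8  119.9] yaw 71.4 z [-0.      0.0026 -1.    ] F [-0.1  0.1 -0.1] M [-0.04 -0.06  0.03] gap 88.4 0.0 q7 -0.01
bead [ 471.4 -332.8   25.5]
root [ 484.7 -290.5   25.5]
s1t [ 506.8 -165.    28. ]
s1b [ 472.1 -267.    28. ]
s2t [ 544.6 -177.6   28. ]
s2b [ 510.5 -279.7   28. ]
cl [ 443.1 -276.7    4. ]
cr [ 528.4 -305.1    4. ]
shift [-1.8 -1.  59.9] turn [-0.05 -0.14  0.  ]
```

Call:
move_arm --plan "0 0 40 0 0 0; 0 0 80 0 0 0; 0 0 105 0 0 0; 0 0 116 0 0 0; 0 0 117 0 0 0"

```text
t: 1.75
ee_pos: [0.4761, -0.3135, 0.0028]
tool_rot: [-2.557, -1.823, 0.003]
ft_force: [-0.1, 0.1, -0.1]
finger_gap: 0.0885
finger_force: 0.0
```

Call:
move_arm --plan "0 0 0 0 0 0; 0 0 0 0 0 0; 0 0 0 0 0 0; 0 0 0 0 0 0; 0 0 0 0 0 0" --claw 0 --newtons 50

```text
t: 2.25
ee_pos: [0.4779, -0.3128, 0.0042]
tool_rot: [2.556, 1.825, 0.0]
ft_force: [0.6, 0.4, -0.3]
finger_gap: 0.0505
finger_force: 0.0
```

Run:
```python
from h import *
st()
```

```text
t 2.25 p [ 477.9 -312.8    4.2] yaw 71.07 z [ 6.e-04 -4.e-04 -1.e+00] F [ 0.6  0.4 -0.3] M [-0.03 -0.06 -0.01] gap 50.5 0.0 q7 -0.07
```

Call:
move_arm --plan "0 0 0 0 0 0; 0 0 0 0 0 0; 0 0 0 0 0 0; 0 0 0 0 0 0; 0 0 0 0 0 0"

```text
t: 2.75
ee_pos: [0.4775, -0.3126, 0.0036]
tool_rot: [-2.556, -1.826, 0.0]
ft_force: [-0.8, 0.5, 0.5]
finger_gap: 0.0102
finger_force: 0.4
```

Call:
move_arm --plan "0 0 0 0 0 0; 0 0 0 0 0 0; 0 0 0 0 0 0; 0 0 0 0 0 0; 0 0 0 0 0 0"

```text
t: 3.25
ee_pos: [0.4776, -0.3126, 0.0037]
tool_rot: [-2.557, -1.826, 0.0]
ft_force: [0.3, -0.4, -0.5]
finger_gap: 0.0098
finger_force: 50.0
```

Run:
```python
from h import *
st(); goto((483,-200,150),92,start=((478.5,-311.5,4),71.2))
```

```text
t 3.25 p [ 477.6 -312.6    3.7] yaw 71.07 z [-0.  0. -1.] F [ 0.3 -0.4 -0.5] M [-0.05 -0.07  0.01] gap 9.8 50.0 q7 -0.07
shift [ 107.   -31.7 -146. ] turn [  0.    0.  -20.8]
```

Call:
move_arm --plan "0 0 -10 0 0 0; 0 0 -30 0 0 0; 0 0 -60 0 0 0; 0 0 -95 0 0 0; 0 0 -106 0 0 0"

```text
t: 3.75
ee_pos: [0.4794, -0.3136, 0.1135]
tool_rot: [2.553, 1.823, 0.003]
ft_force: [0.5, -0.6, -1.4]
finger_gap: 0.0095
finger_force: 50.0
```

Call:
move_arm --plan "25 -8 0 0 0 -5; 50 -16 0 0 0 -10; 80 -24 0 0 0 -15; 100 -30 0 0 0 -20; 107 -32 0 0 0 -21"

```text
t: 4.25
ee_pos: [0.4819, -0.1983, 0.1095]
tool_rot: [-2.174, -2.265, -0.001]
ft_force: [0.3, 0.9, -1.4]
finger_gap: 0.0098
finger_force: 50.0
```

Run:
```python
from h import *
st()
c=cap("wrist"); st(); cv2.imwrite("pics/w2.png",c["image"]); t=cap("top"); st(); cv2.imwrite("pics/t2.png",t["image"])
a=cv2.resize(t["image"][195:270,265:425],None,fx=5,fy=5,interpolation=cv2.INTER_CUBIC)
b=cv2.resize(c["image"][0:180,200:440],None,fx=800/240,fy=800/240)[:,:]
b=cv2.resize(c["image"][0:75,160:480],None,fx=2.5,fy=2.5)
cv2.imwrite("pics/m2.png",np.vstack([a,b]))
```

```text
t 4.25 p [ 481.9 -198.3  109.5] yaw 92.35 z [-7.0e-04  1.4e-03 -1.0e+00] F [ 0.3  0.9 -1.4] M [-0.15 -0.13 -0.01] gap 9.8 50.0 q7 0.08
t 4.3 p [ 482.  -198.5  109.5] yaw 92.26 z [-5.0e-04  1.3e-03 -1.0e+00] F [-0.4  0.9 -1.3] M [-0.09 -0.13  0.01] gap 9.5 50.0 q7 0.08
t 4.35 p [ 482.  -200.4  109.5] yaw 92.08 z [-4.e-04  3.e-04 -1.e+00] F [ 0.  -0.5 -1.3] M [-0.23 -0.13 -0.03] gap 9.7 50.0 q7 0.08
```

View pics/m2.png

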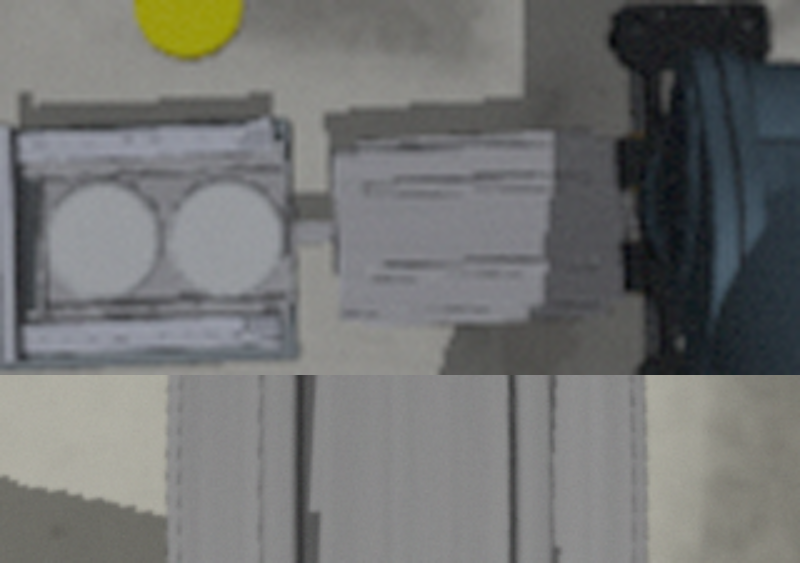

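The combined view shows the held tray's leading end at crop x≈335, just short of the mouth at x≈285. I'll fit lines to the rail and tray edges.

Run:
```python
from h import *
t=cap("top"); st()
im=cv2.imread("pics/t2.png").astype(float).mean(2); im0=cv2.imread("pics/top0.png").astype(float).mean(2)
im=(im+cv2.imread("pics/t2.png").mean(2))/2
def prof(i,a,b,r0,r1): print(a,b,r0,i[r0:r1,a:b].mean(1).round(0).astype(int).tolist())
print("rails"); 
for a in (270,278,286,294,302,310,314): prof(im0,a,a+4,212,272)
print("tray")
for a in (333,341,349,357,365): prof(im,a,a+4,215,265)
```

```text
t 4.4 p [ 481.9 -201.7  109.6] yaw 91.95 z [-3.e-04 -5.e-04 -1.e+00] F [-0.  -0.4 -1. ] M [-0.12 -0.11 -0.01] gap 9.9 50.0 q7 0.08
rails
270 274 212 [131, 122, 114, 105, 91, 83, 84, 84, 73, 101, 131, 133, 134, 137, 138, 124, 115, 114, 91, 70, 67, 65, 67, 66, 68, 68, 66, 65, 67, 69, 72, 78, 78, 78, 80, 77, 78, 82, 84, 78, 76, 77, 76, 76, 77, 97, 90, 80, 119, 136, 134, 134, 137, 110, 87, 100, 97, 120, 134, 134]
278 282 212 [130, 131, 132, 108, 84, 82, 82, 76, 60, 112, 139, 138, 138, 139, 128, 120, 121, 120, 106, 101, 108, 120, 132, 139, 142, 142, 143, 142, 142, 142, 142, 143, 143, 143, 143, 141, 142, 142, 141, 139, 136, 129, 121, 98, 95, 116, 99, 108, 134, 139, 138, 138, 142, 116, 94, 100, 99, 121, 135, 134]
286 290 212 [132, 132, 133, 108, 84, 82, 82, 74, 68, 115, 138, 139, 140, 140, 115, 109, 118, 100, 89, 101, 124, 139, 142, 143, 142, 142, 143, 142, 142, 142, 142, 142, 142, 142, 142, 142, 142, 142, 142, 142, 141, 134, 106, 74, 97, 96, 72, 116, 141, 141, 129, 131, 133, 115, 104, 97, 119, 133, 133, 133]
294 298 212 [132, 132, 124, 100, 85, 82, 84, 70, 96, 130, 131, 135, 140, 137, 127,
[... 1708 characters left out ...]
6, 133, 134, 134, 133, 104, 112, 134, 112, 117, 130, 131, 130, 131, 132, 132, 131, 130, 131, 129, 130, 131, 109, 113, 134, 135, 133, 132, 132, 132, 131, 126, 128, 132, 126, 132, 140, 140, 140, 141]
357 361 215 [114, 89, 88, 89, 88, 88, 79, 106, 105, 118, 133, 132, 132, 132, 125, 103, 113, 129, 128, 131, 130, 131, 130, 130, 130, 130, 130, 131, 131, 130, 129, 112, 116, 129, 122, 126, 133, 133, 132, 132, 132, 119, 120, 136, 108, 74, 80, 82, 83, 83]
365 369 215 [85, 86, 86, 84, 84, 85, 99, 119, 100, 113, 132, 131, 131, 132, 108, 111, 128, 113, 120, 132, 131, 130, 131, 131, 130, 129, 130, 131, 129, 130, 128, 102, 108, 133, 121, 123, 133, 132, 132, 132, 134, 132, 131, 125, 100, 80, 79, 79, 79, 78]
```

Run:
```python
from h import *
t=cap("top"); st()
u=np.array([272,280,288,296,304,312])-.5+1.0+.5; v=[243.05,242.9,242.8,242.05,241.9,241.8]
u=u+.5
P=np.array([plane(t,p,.1)*1000 for p in zip(u,v)]); k=np.polyfit(P[:,1],P[:,0],1); print(P.round(1)); print("turner slope deg",np.degrees(np.arctan(-k[0])),"x at y=52,-6,-200",np.polyval(k,[52,-6,-200]))
v=[239.25,238.9,238.4,237.9];u=np.array([343,351,359,367])-.5
Q=np.array([plane(t,p,.134)*1000 for p in zip(u,v)]); k=np.polyfit(Q[:,1],Q[:,0],1);print(Q.round(1)); print(np.degrees(np.arctan(-k[0])))
# midpoint of pan/flange edges at col 335
p,R,o=tool(); ax=R.as_matrix()[:,0]; print("tool line x at Q y:",(p[0]*1000+ax[0]/ax[1]*(Q[:,1]-p[1]*1000)).round(1))
```

```text
t 4.45 p [ 481.9 -202.4  109.6] yaw 91.89 z [-2.e-04 -8.e-04 -1.e+00] F [ 0.5  0.5 -2.2] M [-0.17 -0.08  0.04] gap 9.6 50.0 q7 0.08
[[471.9 110.3 100. ]
 [472.2  90.3 100. ]
 [472.4  70.4 100. ]
 [474.1  50.4 100. ]
 [474.4  30.5 100. ]
 [474.6  10.6 100. ]]
turner slope deg 1.7657349911775815 x at y=52,-6,-200 [473.53999373 475.3279974  481.30856137]
[[ 479.3  -60.8  134. ]
 [ 480.1  -80.1  134. ]
 [ 481.2  -99.3  134. ]
 [ 482.3 -118.6  134. ]]
2.968660595104093
tool line x at Q y: [477.2 477.8 478.5 479.1]
```

Call:
move_arm --plan "0 0 8 0 0 0; 0 0 16 0 0 0; 0 0 20 0 0 0; 0 0 21 0 0 0; 0 0 21 0 0 0"

```text
t: 4.95
ee_pos: [0.4819, -0.201, 0.0884]
tool_rot: [-2.181, -2.26, 0.0]
ft_force: [-0.3, -0.4, -2.0]
finger_gap: 0.0093
finger_force: 50.0
```

Call:
move_arm --plan "6 0 0 0 0 0; 12 0 0 0 0 0; 18 0 0 0 0 0; 24 0 0 0 0 0; 30 0 0 0 0 0"

```text
t: 5.45
ee_pos: [0.481, -0.1703, 0.0888]
tool_rot: [2.18, 2.261, 0.0]
ft_force: [-0.5, 0.3, -2.1]
finger_gap: 0.0096
finger_force: 50.0
```

Call:
move_arm --plan "5 0 0 0 0 0; 10 0 0 0 0 0; 14 0 0 0 0 0; 18 0 0 0 0 0; 18 0 0 0 0 0"

```text
t: 5.95
ee_pos: [0.4804, -0.1523, 0.0887]
tool_rot: [-2.18, -2.262, -0.0]
ft_force: [1.3, -0.0, -1.5]
finger_gap: 0.0098
finger_force: 50.0
```

Run:
```python
from h import *
st();c=cap("side"); st(); cv2.imwrite("pics/s2.png",cv2.resize(c["image"][160:300,290:450],None,fx=5,fy=4.2,interpolation=cv2.INTER_CUBIC))
```

```text
t 5.95 p [ 480.4 -152.3   88.7] yaw 92.1 z [ 1.e-04  3.e-04 -1.e+00] F [ 1.3 -0.  -1.5] M [-0.09 -0.18 -0.13] gap 9.8 50.0 q7 -0.03
t 6.0 p [ 480.4 -152.7   88.7] yaw 92.09 z [-0.e+00  2.e-04 -1.e+00] F [ 1.2  0.5 -2. ] M [-0.06 -0.23 -0.09] gap 8.9 50.0 q7 -0.03
```

View pics/s2.png

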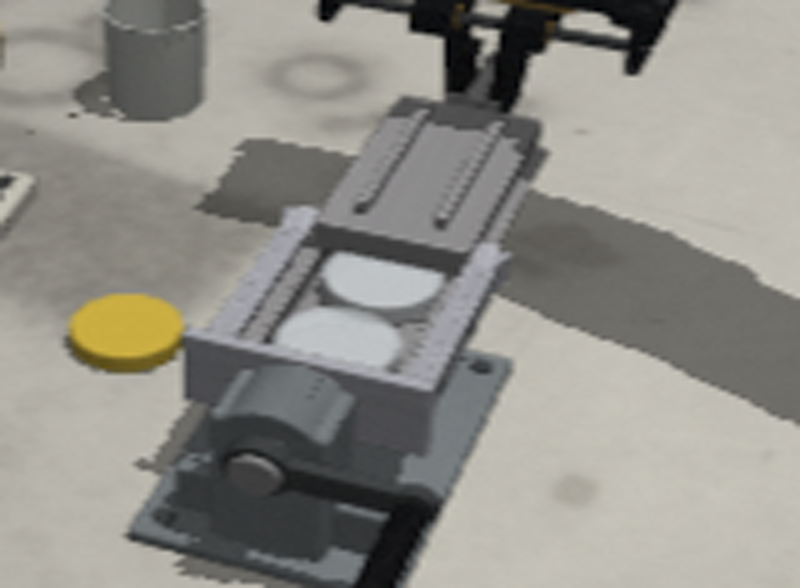

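The side view shows the tray's front end entering the mouth between the rails, at crop (320,230)–(465,255). Forces are about 1 N, so I'll continue.

Call:
move_arm --plan "5 0 0 0 0 0; 10 0 0 0 0 0; 15 0 0 0 0 0; 20 0 0 0 0 0; 20 0 0 0 0 0"

```text
t: 6.5
ee_pos: [0.4797, -0.1319, 0.0887]
tool_rot: [-2.179, -2.262, -0.001]
ft_force: [0.7, 0.4, -1.2]
finger_gap: 0.0097
finger_force: 50.0
```

Call:
move_arm --plan "5 0 0 0 0 0; 10 0 0 0 0 0; 15 0 0 0 0 0; 20 0 0 0 0 0; 20 0 0 0 0 0"

```text
t: 7.0
ee_pos: [0.4789, -0.112, 0.0888]
tool_rot: [-2.179, -2.262, -0.001]
ft_force: [1.0, -0.2, -1.9]
finger_gap: 0.0096
finger_force: 50.0
```

Run:
```python
from h import *
st()
```

```text
t 7.0 p [ 478.9 -112.    88.8] yaw 92.14 z [ 0.e+00  5.e-04 -1.e+00] F [ 1.  -0.2 -1.9] M [-0.07 -0.28 -0.18] gap 9.6 50.0 q7 -0.11
```

Call:
move_arm --plan "6 0 0 0 0 0; 12 0 0 0 0 0; 19 0 0 0 0 0; 26 0 0 0 0 0; 30 0 0 0 0 0"

```text
t: 7.5
ee_pos: [0.4779, -0.0821, 0.0888]
tool_rot: [2.18, 2.262, 0.0]
ft_force: [0.4, 0.2, -2.1]
finger_gap: 0.0093
finger_force: 50.0
```

Call:
move_arm --plan "6 0 0 0 0 0; 12 0 0 0 0 0; 18 0 0 0 0 0; 24 0 0 0 0 0; 28 0 0 0 0 0"

```text
t: 8.0
ee_pos: [0.4769, -0.0544, 0.0888]
tool_rot: [2.18, 2.262, 0.0]
ft_force: [2.4, -0.9, -2.0]
finger_gap: 0.0098
finger_force: 50.0
```

Call:
move_arm --plan "1 0 0 0 0 0; 2 0 0 0 0 0; 3 0 0 0 0 0; 4 0 0 0 0 0; 5 0 0 0 0 0"

```text
t: 8.5
ee_pos: [0.4767, -0.0503, 0.0887]
tool_rot: [2.181, 2.26, 0.0]
ft_force: [2.8, -1.9, -3.1]
finger_gap: 0.0093
finger_force: 50.0
```

Run:
```python
from h import *
st()
```

```text
t 8.5 p [476.7 -50.3  88.7] yaw 92.04 z [ 2.e-04 -1.e-04 -1.e+00] F [ 2.8 -1.9 -3.1] M [-0.4  -0.6  -0.11] gap 9.3 50.0 q7 -0.25
```

Call:
move_arm --plan "1 0 0 0 0 0; 2 0 0 0 0 0; 3 0 0 0 0 0; 4 0 0 0 0 0; 4 0 0 0 0 0"

```text
t: 9.0
ee_pos: [0.4765, -0.0459, 0.0887]
tool_rot: [2.181, 2.261, 0.0]
ft_force: [2.4, -1.2, -2.5]
finger_gap: 0.0092
finger_force: 50.0
```

Run:
```python
from h import *
st()
```

```text
t 9.0 p [476.5 -45.9  88.7] yaw 92.08 z [ 1.e-04  1.e-04 -1.e+00] F [ 2.4 -1.2 -2.5] M [-0.34 -0.68 -0.07] gap 9.2 50.0 q7 -0.26
```

Call:
move_arm --plan "1 0 0 0 0 0; 1 0 0 0 0 0; 2 0 0 0 0 0; 2 0 0 0 0 0; 2 0 0 0 0 0"

```text
t: 9.5
ee_pos: [0.4764, -0.044, 0.0887]
tool_rot: [-2.181, -2.261, -0.0]
ft_force: [2.9, -0.5, -1.5]
finger_gap: 0.0094
finger_force: 50.0
```

Call:
move_arm --plan "0 0 0 0 0 0; 1 0 0 0 0 0; 1 0 0 0 0 0; 2 0 0 0 0 0; 2 0 0 0 0 0"

```text
t: 10.0
ee_pos: [0.4764, -0.042, 0.0887]
tool_rot: [2.181, 2.261, 0.0]
ft_force: [3.7, -1.6, -1.5]
finger_gap: 0.0095
finger_force: 50.0
```

Run:
```python
from h import *
st()
```

```text
t 10.0 p [476.4 -42.   88.7] yaw 92.07 z [ 1.e-04  0.e+00 -1.e+00] F [ 3.7 -1.6 -1.5] M [-0.44 -0.77 -0.18] gap 9.5 50.0 q7 -0.27
```

Call:
move_arm --plan "0 0 0 0 0 0; 1 0 0 0 0 0; 1 0 0 0 0 0; 1 0 0 0 0 0; 1 0 0 0 0 0"

```text
t: 10.5
ee_pos: [0.4763, -0.041, 0.0887]
tool_rot: [-2.181, -2.261, -0.0]
ft_force: [3.6, -1.6, -2.1]
finger_gap: 0.0096
finger_force: 50.0
```

Call:
move_arm --plan "1 0 0 0 0 0; 1 0 0 0 0 0; 1 0 0 0 0 0; 1 0 0 0 0 0; 1 0 0 0 0 0"

```text
t: 11.0
ee_pos: [0.4763, -0.0401, 0.0887]
tool_rot: [2.181, 2.261, 0.0]
ft_force: [4.6, -1.9, -1.6]
finger_gap: 0.0093
finger_force: 50.0
```

Run:
```python
from h import *
st()
```

```text
t 11.0 p [476.3 -40.1  88.7] yaw 92.07 z [ 1.e-04  0.e+00 -1.e+00] F [ 4.6 -1.9 -1.6] M [-0.46 -0.88 -0.12] gap 9.3 50.0 q7 -0.27
```

Call:
move_arm --plan "0 0 0 0 0 0; 1 0 0 0 0 0; 1 0 0 0 0 0; 1 0 0 0 0 0; 1 0 0 0 0 0"

```text
t: 11.5
ee_pos: [0.4763, -0.0396, 0.0887]
tool_rot: [2.181, 2.26, -0.001]
ft_force: [3.7, -3.0, -2.1]
finger_gap: 0.0092
finger_force: 50.0
```

Call:
move_arm --plan "1 0 0 0 0 0; 1 0 0 0 0 0; 1 0 0 0 0 0; 1 0 0 0 0 0; 1 0 0 0 0 0"

```text
t: 12.0
ee_pos: [0.4763, -0.0396, 0.0888]
tool_rot: [2.181, 2.259, -0.002]
ft_force: [4.4, -5.2, -2.6]
finger_gap: 0.0098
finger_force: 50.0
```

Run:
```python
from h import *
st()
c=cap("side"); a=cv2.resize(c["image"][190:300,300:460],None,fx=5,fy=5,interpolation=cv2.INTER_CUBIC); cv2.imwrite("pics/s3.png",a)
```

```text
t 12.0 p [476.3 -39.6  88.8] yaw 92.0 z [ 1.0e-04 -1.7e-03 -1.0e+00] F [ 4.4 -5.2 -2.6] M [-1.28 -1.01 -0.03] gap 9.8 50.0 q7 -0.27
```

View pics/s3.png

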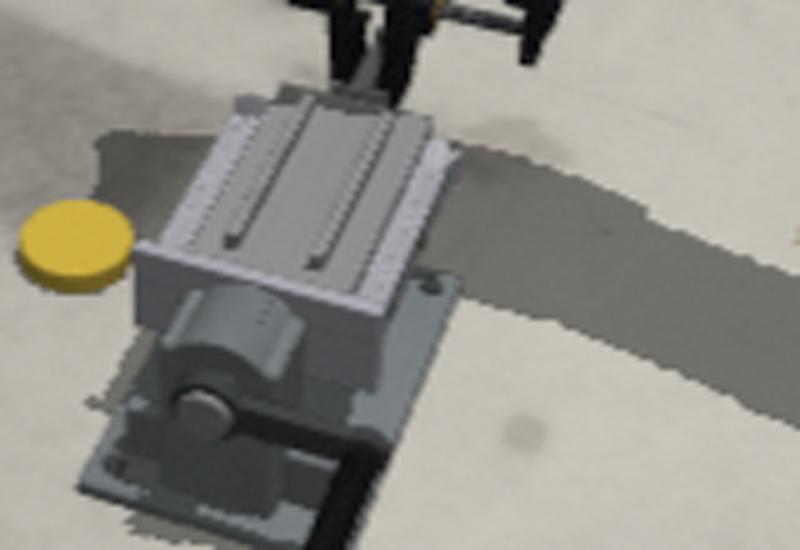

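Call:
move_arm --plan "-1 0 0 0 0 0; -2 0 0 0 0 0; -2 0 1 0 0 0; -2 0 1.5 0 0 0; -2 0 1.5 0 0 0"

```text
t: 12.55
ee_pos: [0.4762, -0.0398, 0.0872]
tool_rot: [-2.181, -2.261, -0.0]
ft_force: [2.8, 0.3, 0.0]
finger_gap: 0.0095
finger_force: 50.0
```

Call:
move_arm --plan "0 0 0 0 0 0; 0 0 0 0 0 0; 0 0 0 0 0 0; 0 0 0 0 0 0; 0 0 0 0 0 0" --claw 0.5

```text
t: 13.05
ee_pos: [0.476, -0.0401, 0.0871]
tool_rot: [-2.181, -2.261, 0.001]
ft_force: [-0.4, -0.1, -0.1]
finger_gap: 0.044
finger_force: 0.0
```

Call:
move_arm --plan "0 0 -10 0 0 0; 0 0 -40 0 0 0; 0 0 -80 0 0 0; 0 0 -125 0 0 0; 0 0 -165 0 0 0"

```text
t: 13.55
ee_pos: [0.4761, -0.0399, 0.2549]
tool_rot: [2.18, 2.261, 0.001]
ft_force: [1.3, 0.2, -0.4]
finger_gap: 0.0441
finger_force: 0.0
```

Run:
```python
from h import *
st()
c=cap("top"); st()
cv2.imwrite("pics/t3.png",c["image"])
im=c["image"][180:290,215:375].mean(2)
# handle: black blob
m=(c["image"].max(2)<45).astype(np.uint8); m[:, :215]=0; m[:,250:]=0; m[:255]=0; m[290:]=0
ys,xs=np.nonzero(m); print(len(xs),xs.min(),xs.max(),xs.mean(),ys.mean(),ys.min(),ys.max())
print((plane(c,(xs.mean(),ys.mean()),.089)*1000).round(1),(plane(c,(xs.min(),ys.mean()),.089)*1000).round(1))
```

```text
t 13.55 p [476.1 -39.9 254.9] yaw 92.09 z [ 9.e-04  1.e-04 -1.e+00] F [ 1.3  0.2 -0.4] M [-0.01 -0.16 -0.04] gap 44.1 0.0 q7 -0.11
t 13.6 p [479.6 -39.7 260.8] yaw 92.09 z [ 0.0102 -0.001  -0.9999] F [2.9 0.2 5.3] M [-0.01 -0.25  0.01] gap 44.2 0.0 q7 -0.11
132 219 245 230.63636363636363 272.780303030303 255 276
[398.8 218.4  89. ] [398.9 247.6  89. ]
```

Run:
```python
from h import *
st(); goto((398,225,160),91.9,start=((476.2,-40,252.5),92.0))
```

```text
t 13.6 p [479.6 -39.7 260.8] yaw 92.09 z [ 0.0102 -0.001  -0.9999] F [2.9 0.2 5.3] M [-0.01 -0.25  0.01] gap 44.2 0.0 q7 -0.11
shift [267.6 -68.9  92.5] turn [0.  0.  0.1]
```

Call:
move_arm --plan "30 -8 0 0 0 0; 70 -18 0 0 0 0; 115 -30 0 0 0 0; 155 -40 0 0 0 0; 195 -50 0 0 0 0"

```text
t: 14.1
ee_pos: [0.4184, 0.1545, 0.2528]
tool_rot: [2.18, 2.261, 0.001]
ft_force: [1.2, -0.1, -0.5]
finger_gap: 0.044
finger_force: 0.0
```

Call:
move_arm --plan "30 -8 20 0 0 0; 55 -15 50 0 0 0; 73 -19 80 0 0 0; 73 -19 92 0 0 0; 73 -19 92 0 0 0"

```text
t: 14.6
ee_pos: [0.3967, 0.2243, 0.1592]
tool_rot: [-2.179, -2.262, 0.005]
ft_force: [-0.1, -0.5, 0.7]
finger_gap: 0.044
finger_force: 0.0
```

Run:
```python
from h import *
st()
c=cap("wrist"); st(); cv2.imwrite("pics/w3.png",c["image"]);
```

```text
t 14.6 p [396.7 224.3 159.2] yaw 92.12 z [-0.0028 -0.0018 -1.    ] F [-0.1 -0.5  0.7] M [-0.04 -0.11  0.05] gap 44.0 0.0 q7 -0.87
t 14.65 p [397.7 224.3 160.3] yaw 92.04 z [-9.e-04 -1.e-03 -1.e+00] F [-0.   0.7  0.3] M [-0.05 -0.01  0.  ] gap 43.9 0.0 q7 -0.87
```

View pics/w3.png

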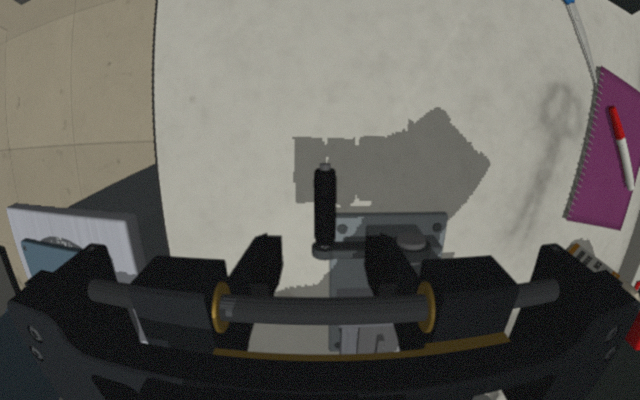

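The wrist view shows the handle at x≈325, from row 168 to 242, midway between the jaws (281 and 367). The crank arm is at row 250.

Run:
```python
from h import *
c=cap("wrist"); st()
for p,z in [((325,168),.09),((325,240),.092),((325,205),.0935)]: print((wplane(c,p,z)*1000).round(1))
```

```text
t 14.7 p [398.4 224.4 161. ] yaw 91.99 z [ 7.e-04 -3.e-04 -1.e+00] F [ 0.7  0.2 -0.3] M [-0.07 -0.03  0.04] gap 44.0 0.0 q7 -0.87
[398.4 252.8  90. ]
[400.5 197.1  92. ]
[399.4 226.2  93.5]
```

Call:
move_arm --plan "0 0 30 0 0 0; 0 0 60 0 0 0; 0 0 85 0 0 0; 0 0 94 0 0 0; 0 0 94 0 0 0"

```text
t: 15.2
ee_pos: [0.3982, 0.2246, 0.0664]
tool_rot: [2.182, 2.259, -0.001]
ft_force: [0.5, -0.5, -0.3]
finger_gap: 0.044
finger_force: 0.0
```

Call:
move_arm --plan "0 0 0 0 0 0; 0 0 0 0 0 0; 0 0 0 0 0 0; 0 0 0 0 0 0; 0 0 0 0 0 0" --claw 0 --newtons 25

```text
t: 15.7
ee_pos: [0.3977, 0.2254, 0.0666]
tool_rot: [2.181, 2.261, 0.0]
ft_force: [-2.1, 1.6, 5.6]
finger_gap: 0.0157
finger_force: 24.4
```

Run:
```python
from h import *
st()
```

```text
t 15.7 p [397.7 225.4  66.6] yaw 92.08 z [ 3.e-04  1.e-04 -1.e+00] F [-2.1  1.6  5.6] M [-0.19  0.2   0.04] gap 15.7 24.4 q7 -1.01
```

Call:
move_arm --plan "0 0.4 -7.3 0 0 0; 0 1.5 -14.5 0 0 0; 0 3.4 -21.6 0 0 0; 0 6 -28.5 0 0 0; 0 9.4 -35 0 0 0"

```text
t: 16.2
ee_pos: [0.4069, 0.2257, 0.1018]
tool_rot: [-2.18, -2.261, 0.0]
ft_force: [-1.4, 2.6, -6.1]
finger_gap: 0.0156
finger_force: 25.1
```

Run:
```python
from h import *
st()
```

```text
t 16.2 p [406.9 225.7 101.8] yaw 92.08 z [-5.e-04  2.e-04 -1.e+00] F [-1.4  2.6 -6.1] M [0.51 0.03 0.02] gap 15.6 25.1 q7 -0.95
```

Smooth: the 6 N reading matches the bearing drag.

Call:
move_arm --plan "0 4 -6.1 0 0 0; 0 8.6 -11.8 0 0 0; 0 13.8 -17 0 0 0; 0 19.5 -21.6 0 0 0; 0 25.6 -25.6 0 0 0"

```text
t: 16.7
ee_pos: [0.4322, 0.2267, 0.1272]
tool_rot: [-2.18, -2.261, 0.002]
ft_force: [-3.5, 3.6, -1.1]
finger_gap: 0.0154
finger_force: 24.9
```

Call:
move_arm --plan "0 6.5 -3.3 0 0 0; 0 13.4 -6 0 0 0; 0 20.5 -7.9 0 0 0; 0 27.7 -9 0 0 0; 0 35 -9.4 0 0 0"

```text
t: 17.2
ee_pos: [0.4678, 0.228, 0.1368]
tool_rot: [-2.181, -2.261, 0.0]
ft_force: [-4.3, 3.1, 0.2]
finger_gap: 0.0153
finger_force: 24.7
```

Run:
```python
from h import *
st()
```

```text
t 17.2 p [467.8 228.  136.8] yaw 92.08 z [-4.e-04  0.e+00 -1.e+00] F [-4.3  3.1  0.2] M [0.42 0.78 0.01] gap 15.3 24.7 q7 -0.84
```

Call:
move_arm --plan "0 7.3 0.4 0 0 0; 0 14.5 1.5 0 0 0; 0 21.6 3.4 0 0 0; 0 28.5 6 0 0 0; 0 35 9.4 0 0 0"

```text
t: 17.7
ee_pos: [0.5036, 0.2294, 0.1268]
tool_rot: [2.181, 2.261, 0.002]
ft_force: [-2.3, 2.9, 3.7]
finger_gap: 0.0153
finger_force: 24.6
```

Call:
move_arm --plan "0 6.1 4 0 0 0; 0 11.8 8.6 0 0 0; 0 17 13.8 0 0 0; 0 21.6 19.5 0 0 0; 0 25.6 25.6 0 0 0"

```text
t: 18.2
ee_pos: [0.5288, 0.2303, 0.1008]
tool_rot: [-2.181, -2.261, -0.001]
ft_force: [-1.2, 4.6, 2.2]
finger_gap: 0.0154
finger_force: 24.6
```

Call:
move_arm --plan "0 3.3 6.5 0 0 0; 0 6 13.4 0 0 0; 0 7.9 20.5 0 0 0; 0 9 27.7 0 0 0; 0 9.4 33 0 0 0"

```text
t: 18.7
ee_pos: [0.5376, 0.2307, 0.0675]
tool_rot: [-2.18, -2.261, -0.0]
ft_force: [-0.6, 4.5, 3.5]
finger_gap: 0.0153
finger_force: 24.6
```

Run:
```python
from h import *
st()
```

```text
t 18.7 p [537.6 230.7  67.5] yaw 92.09 z [-1.e-04  5.e-04 -1.e+00] F [-0.6  4.5  3.5] M [ 1.01  0.28 -0.04] gap 15.3 24.6 q7 -0.82
```

Now I'll press gently down to the stop.

Call:
move_arm --plan "0 0 1 0 0 0; 0 0 2 0 0 0; 0 0 2.5 0 0 0; 0 0 3 0 0 0; 0 0 3 0 0 0"

```text
t: 19.2
ee_pos: [0.5377, 0.2307, 0.0661]
tool_rot: [2.18, 2.261, 0.0]
ft_force: [-4.5, 1.7, 15.1]
finger_gap: 0.0157
finger_force: 23.9
```

Run:
```python
from h import *
st()
```

```text
t 19.2 p [537.7 230.7  66.1] yaw 92.09 z [ 5.e-04 -1.e-04 -1.e+00] F [-4.5  1.7 15.1] M [ 0.45  0.84 -0.01] gap 15.7 23.9 q7 -0.82
```

Call:
move_arm --plan "0 0 -1 0 0 0; 0 0 -1.5 0 0 0; 0 0 -1.5 0 0 0; 0 0 -1.5 0 0 0; 0 0 -1.5 0 0 0" --claw 0.5

```text
t: 19.7
ee_pos: [0.5375, 0.2297, 0.0663]
tool_rot: [2.181, 2.261, -0.001]
ft_force: [0.4, 0.3, -0.5]
finger_gap: 0.0439
finger_force: 0.0
```

Call:
move_arm --plan "0 0 -15 0 0 0; 0 0 -50 0 0 0; 0 0 -95 0 0 0; 0 0 -140 0 0 0; 0 0 -180 0 0 0"

```text
t: 20.2
ee_pos: [0.5376, 0.2305, 0.2501]
tool_rot: [2.18, 2.261, 0.003]
ft_force: [0.5, 0.2, 0.2]
finger_gap: 0.0441
finger_force: 0.0
```

Run:
```python
from h import *
st(); goto((476.4,-43,160),92,start=((538,230.7,246.5),92.1))
```

```text
t 20.2 p [537.6 230.5 250.1] yaw 92.09 z [ 1.6e-03  7.0e-04 -1.0e+00] F [0.5 0.2 0.2] M [-0.03 -0.13 -0.03] gap 44.1 0.0 q7 -0.69
shift [-271.3  -71.6   86.5] turn [0.  0.  0.1]
```

Call:
move_arm --plan "-30 -8 0 0 0 0; -70 -18 0 0 0 0; -115 -30 0 0 0 0; -160 -42 0 0 0 0; -200 -53 0 0 0 0"

```text
t: 20.7
ee_pos: [0.4911, 0.0264, 0.2477]
tool_rot: [2.181, 2.26, 0.0]
ft_force: [0.7, -1.0, -1.2]
finger_gap: 0.0439
finger_force: 0.0
```

Call:
move_arm --plan "-35 -9 0 0 0 0; -60 -16 20 0 0 0; -71 -19 50 0 0 0; -71 -19 80 0 0 0; -71 -19 86 0 0 0"

```text
t: 21.2
ee_pos: [0.4734, -0.0435, 0.1591]
tool_rot: [-2.18, -2.258, 0.004]
ft_force: [-0.2, -0.5, -0.7]
finger_gap: 0.0441
finger_force: 0.0
```

Run:
```python
from h import *
st(); t=cap("top"); w=cap("wrist"); st()
a=cv2.resize(t["image"][200:290,215:375],None,fx=5,fy=5,interpolation=cv2.INTER_CUBIC)[:300]
b=cv2.resize(w["image"][0:300,160:480],None,fx=1,fy=1); 
b=cv2.resize(w["image"][0:240,120:520],None,fx=1.2,fy=1.2)
s=cap("side")["image"][190:300,330:430]; s=cv2.resize(s,(262,288),interpolation=cv2.INTER_CUBIC)
o=np.zeros((588,800,3),np.uint8); o[:300]=a; o[300:588,:480]=b; o[300:588,500:762]=s
cv2.imwrite("pics/m4.png",o)
```

```text
t 21.2 p [473.4 -43.5 159.1] yaw 92.04 z [-4.1e-03  2.0e-04 -1.0e+00] F [-0.2 -0.5 -0.7] M [-0.05 -0.06  0.04] gap 44.1 0.0 q7 -0.22
t 21.3 p [475.1 -42.7 161. ] yaw 92.11 z [-1.e-03  3.e-04 -1.e+00] F [ 0.4  1.5 -0. ] M [-0.03 -0.14 -0.03] gap 43.7 0.0 q7 -0.22
```

View pics/m4.png

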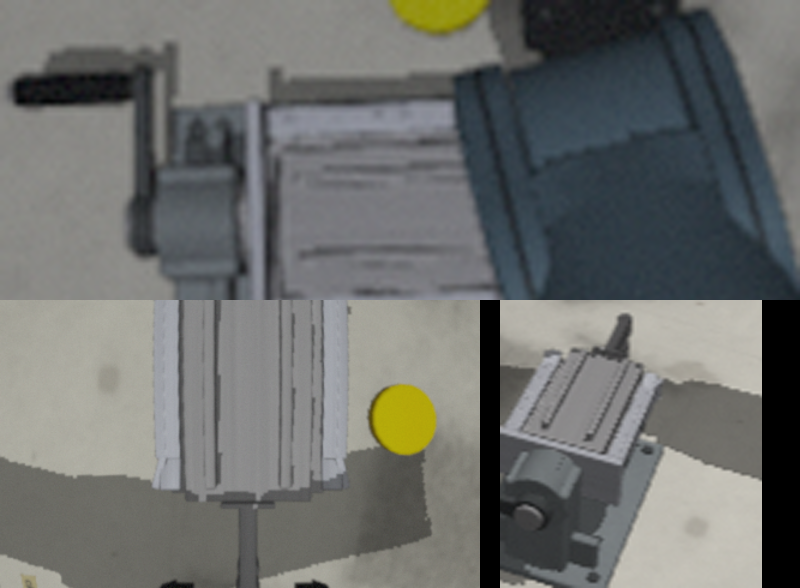

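The pictures show the crank on the far side at (70,88), the narrower tray now uppermost, and its blade at wrist-crop x≈249 between the jaws. I'll check the blade's line, then grip.

Run:
```python
from h import *
w=cap("wrist"); st()
for v in (510,550,575): print((wplane(w,(120+249/1.2,(v-300)/1.2),.109)*1000).round(1))
```

```text
t 21.4 p [476.4 -42.6 162.2] yaw 92.12 z [ 0.002  0.    -1.   ] F [-0.1  0.2  0.5] M [-0.06 -0.09  0.03] gap 43.9 0.0 q7 -0.22
[478.3 -14.6 109. ]
[479.3 -37.9 109. ]
[479.9 -53.5 109. ]
```

Call:
move_arm --plan "0 3 25 0 0 0; 0 3 50 0 0 0; 0 3 68 0 0 0; 0 3 74 0 0 0; 0 3 74 0 0 0"

```text
t: 21.9
ee_pos: [0.4789, -0.0427, 0.0873]
tool_rot: [2.18, 2.261, 0.001]
ft_force: [0.3, 0.5, 0.0]
finger_gap: 0.044
finger_force: 0.0
```

Call:
move_arm --plan "0 0 0 0 0 0; 0 0 0 0 0 0; 0 0 0 0 0 0; 0 0 0 0 0 0; 0 0 0 0 0 0" --claw 0 --newtons 50

```text
t: 22.4
ee_pos: [0.4782, -0.0431, 0.0869]
tool_rot: [2.181, 2.261, -0.0]
ft_force: [-0.5, -0.3, 2.6]
finger_gap: 0.0093
finger_force: 50.0
```

Call:
move_arm --plan "0 0 0 0 0 0; 0 0 0 0 0 0; 0 0 0 0 0 0; 0 0 0 0 0 0; 0 0 0 0 0 0"

```text
t: 22.9
ee_pos: [0.4783, -0.0432, 0.0868]
tool_rot: [2.181, 2.261, -0.0]
ft_force: [-1.5, -1.0, 5.4]
finger_gap: 0.0095
finger_force: 50.0
```

Run:
```python
from h import *
st()
```

```text
t 22.9 p [478.3 -43.2  86.8] yaw 92.05 z [-2.e-04 -2.e-04 -1.e+00] F [-1.5 -1.   5.4] M [-0.05  0.36  0.06] gap 9.5 50.0 q7 -0.31
```

Call:
move_arm --plan "0 0 -0.7 0 0 0; 0 0 -1.5 0 0 0; 0 0 -1.5 0 0 0; -2 0 -1.5 0 0 0; -5 0 -1.5 0 0 0"

```text
t: 23.4
ee_pos: [0.4785, -0.0481, 0.0881]
tool_rot: [-2.181, -2.261, 0.0]
ft_force: [-0.2, -0.4, -2.2]
finger_gap: 0.0091
finger_force: 50.0
```

Run:
```python
from h import *
st()
```

```text
t 23.4 p [478.5 -48.1  88.1] yaw 92.09 z [-2.e-04  1.e-04 -1.e+00] F [-0.2 -0.4 -2.2] M [-0.14 -0.09  0.01] gap 9.1 50.0 q7 -0.3
```

Call:
move_arm --plan "-5 0 0 0 0 0; -11 0 0 0 0 0; -17 0 0 0 0 0; -23 0 0 0 0 0; -29 0 0 0 0 0"

```text
t: 23.9
ee_pos: [0.4796, -0.0778, 0.0882]
tool_rot: [2.181, 2.261, -0.0]
ft_force: [-0.1, 0.0, -1.4]
finger_gap: 0.0097
finger_force: 50.0
```

Call:
move_arm --plan "-7 0 0 0 0 0; -14 0 0 0 0 0; -21 0 0 0 0 0; -28 0 0 0 0 0; -35 0 0 0 0 0"

```text
t: 24.4
ee_pos: [0.4808, -0.1126, 0.0882]
tool_rot: [-2.181, -2.261, 0.0]
ft_force: [-0.9, -0.1, -1.3]
finger_gap: 0.0094
finger_force: 50.0
```

Run:
```python
from h import *
st()
```

```text
t 24.4 p [ 480.8 -112.6   88.2] yaw 92.06 z [-1.e-04 -0.e+00 -1.e+00] F [-0.9 -0.1 -1.3] M [-0.18 -0.07 -0.03] gap 9.4 50.0 q7 -0.16
```

Call:
move_arm --plan "-10 0 0 0 0 0; -25 0 0 0 0 0; -45 0 0 0 0 0; -70 0 0 0 0 0; -95 0 0 0 0 0"

```text
t: 24.9
ee_pos: [0.4842, -0.2083, 0.0882]
tool_rot: [2.181, 2.261, -0.0]
ft_force: [1.2, 0.0, -1.3]
finger_gap: 0.0095
finger_force: 50.0
```

Call:
move_arm --plan "-25 0 0 0 0 0; -50 0 0 0 0 0; -75 0 0 0 0 0; -90 0 0 0 0 0; -95 0 0 0 0 0"

```text
t: 25.4
ee_pos: [0.4872, -0.304, 0.0881]
tool_rot: [2.184, 2.258, -0.001]
ft_force: [-0.1, -0.0, -2.2]
finger_gap: 0.0097
finger_force: 50.0
```

Call:
move_arm --plan "0 0 20 0 0 0; 0 0 40 0 0 0; 0 0 60 0 0 0; 0 0 72 0 0 0; 0 0 78 0 0 0"

```text
t: 25.9
ee_pos: [0.4873, -0.3007, 0.0092]
tool_rot: [-2.178, -2.261, -0.0]
ft_force: [-0.1, 0.1, -1.5]
finger_gap: 0.0097
finger_force: 50.0
```

Call:
move_arm --plan "0 0 0 0 0 0; 0 0 1.5 0 0 0; 0 0 3 0 0 0; 0 0 4 0 0 0; 0 0 5 0 0 0"

```text
t: 26.4
ee_pos: [0.4879, -0.302, 0.0055]
tool_rot: [2.181, 2.261, 0.0]
ft_force: [-0.2, 0.5, -1.6]
finger_gap: 0.0093
finger_force: 50.0
```

Run:
```python
from h import *
st()
```

```text
t 26.4 p [ 487.9 -302.     5.5] yaw 92.06 z [ 5.e-04 -4.e-04 -1.e+00] F [-0.2  0.5 -1.6] M [-0.2  -0.09  0.03] gap 9.3 50.0 q7 0.14
```

Call:
move_arm --plan "0 0 0.5 0 0 0; 0 0 1 0 0 0; 0 0 1.5 0 0 0; 0 0 2 0 0 0; 0 0 2 0 0 0"

```text
t: 26.9
ee_pos: [0.4877, -0.3019, 0.0035]
tool_rot: [2.181, 2.261, -0.0]
ft_force: [-1.0, -0.0, 2.4]
finger_gap: 0.0099
finger_force: 50.0
```

Run:
```python
from h import *
st()
```

```text
t 26.9 p [ 487.7 -301.9    3.5] yaw 92.06 z [-1.e-04 -2.e-04 -1.e+00] F [-1.  -0.   2.4] M [0.08 0.21 0.01] gap 9.9 50.0 q7 0.14
```

Contact with the bench. I'll release, rise clear, and check.

Call:
move_arm --plan "0 0 0 0 0 0; 0 0 0 0 0 0; 0 0 0 0 0 0; 0 0 0 0 0 0; 0 0 0 0 0 0" --claw 0.5

```text
t: 27.4
ee_pos: [0.4877, -0.3019, 0.0032]
tool_rot: [-2.181, -2.261, 0.0]
ft_force: [0.0, 0.1, -0.0]
finger_gap: 0.0437
finger_force: 0.0
```

Call:
move_arm --plan "0 0 -10 0 0 0; 0 0 -40 0 0 0; 0 0 -85 0 0 0; 0 0 -130 0 0 0; 0 0 -170 0 0 0"

```text
t: 27.9
ee_pos: [0.4878, -0.3018, 0.1761]
tool_rot: [2.18, 2.26, 0.0]
ft_force: [0.1, -0.8, 0.5]
finger_gap: 0.0438
finger_force: 0.0
```

Call:
move_arm --plan "-40 0 0 0 0 0; -80 0 0 0 0 0; -120 0 0 0 0 0; -140 0 0 0 0 0; -150 0 0 0 0 0"

```text
t: 28.4
ee_pos: [0.4922, -0.4543, 0.1736]
tool_rot: [2.184, 2.257, -0.001]
ft_force: [0.1, 0.6, -0.7]
finger_gap: 0.0439
finger_force: 0.0
```

Run:
```python
from h import *
st(); t=cap("top"); s=cap("side")
a=cv2.resize(t["image"][190:280,220:460],(800,300),interpolation=cv2.INTER_CUBIC)
b=cv2.resize(s["image"][165:300,290:450],(355,300),interpolation=cv2.INTER_CUBIC)
d=cv2.resize(t["image"][205:270,265:355],(415,300),interpolation=cv2.INTER_CUBIC)
o=np.zeros((600,800,3),np.uint8);o[:300]=a;o[300:,:355]=b;o[300:,385:]=d
cv2.imwrite("pics/m5.png",o)
```

```text
t 28.4 p [ 492.2 -454.3  173.6] yaw 91.9 z [ 1.e-04 -1.e-03 -1.e+00] F [ 0.1  0.6 -0.7] M [-0.04 -0.1  -0.04] gap 43.9 0.0 q7 0.48
```

View pics/m5.png

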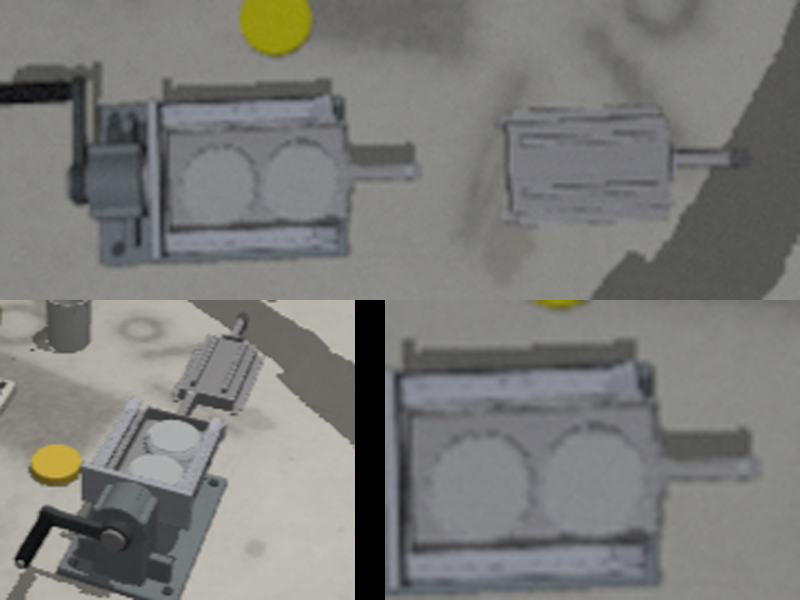

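The picture shows both dishes in the wide tray, still home in the turner. Its bead is at px 345, against 346 for the loaded tray at the start. The crank is fully over, and the drawn-out tray lies flat on the bench, open side down. I'm handing the job in.

```bash
python3 -c "
from bench import bot
print(bot.finish_job())"
```

```text
the job is handed in; nothing more can be done
None
```

I capped the loaded tray, turned both trays over to the stop, drew out the upper one and set it open side down on the bench; both dishes stayed in the tray left home in the turner, and the job is handed in (about 28 s of the 72 s used).

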